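# Wedge a spruce block tight in the carving cradle

## Robot

A 6-joint arm with a two-finger parallel gripper is mounted at the origin on the work surface. World frame = base frame: x ahead of the robot, y to its left, z up, the work surface at z = 0. Lengths are in m, angles in rad, forces in N, time in s.
With the tool pointing down it reaches from about 0.375 to 0.9 m from the base axis. Payload 3.1 kg.
Tool frame: the origin (TCP) lies between the finger pads; the fingertips stand 8 mm ahead of it and the grasp point (between the pads) lies 11 mm behind it; z points along the fingers, y is the line along which they close (so a half turn about z gives the same grasp; the last joint's range is limited). The gripper opens to 85 mm and grips with 20 to 120 N. Pads are 22 mm wide; open, the fingers measure 114 mm over their backs; the gripper's body (76 mm by 85 mm) begins 54 mm behind the grasp point. The pads swing forward as they close: fully open they stand 13 mm farther back than shut.
Start: joints at [1.002, 0.527, 1.433, -0, 1.181, -0.178], TCP at [0.238, 0.578, 0.239] pointing down, gripper open.
Joint ranges: [-3.08, 3.08], [-0.75, 2.2], [0.22, 2.44], [-1.43, 4.57], [0, 2.65], [-2.85, 2.85]. Speed limits (rad/s): [2.79, 2.79, 3.14, 3.14, 3.14, 3.14].

## Interface

Orientations are given as a unit quaternion [x, y, z, w].
In Python, from station import readout, cams, sign_off gives the robot as it stands.
- The arm moves only by the tool send_rows, never from a script. Its argument "commands" is text: rows parted by semicolons, each of 5 numbers parted by spaces: the finger opening in mm, from 0 to 85.4, then the shift along the tool's x, y, z each as a share of 0.02 m, from -1 to 1, then the turn about the tool's z as a share of 4 degrees, from -1 to 1. In form: grip dx dy dz spin; .... A call has 1 to 20 rows; each row shifts and turns the commanded pose from where the row before left it, along the tool's axes as they then stand; what a row does not reach is not made up. A row lasts 1/12 s, in which the tool goes at most 41.7 mm and 7.16 degrees, less where a joint would pass 70% of its speed; a pose out of reach is approached as far as the arm can. A call with a number of a shift or a turn outside -1 to 1 is refused whole. A call with a gripper value outside its range is refused whole. The fingers move at their own pace and stop on an object; "grip_force" is the grip in N (left out, the last holds). Time passes only in rows, so rows that do not move let the fingers close. It gives the time, the measured TCP pose, the force, the opening and the grip force at its end, in the units of the state.
- readout.sense(): the state, without advancing time (a new reading comes with each control period).
- cams.snapshot(name): name is "side" or "top"; returns a dict with "pixels" (384x512x3 uint8, red, green, blue), "intrinsics" (3x3 intrinsics, pixels), "eye" and "rotation" of the camera in the world. Camera axes: x right, y down, z forward; pixel columns grow to the right and rows downward; lengths in m; the calibration is good to about 2 mm. A picture is of the moment at which its call begins. There is no depth.
- sign_off(): hands the job in; it is judged then, once.
The state is a dict: "t": time; "q": joint angles; "qd": joint speeds; "tau": joint torques, N m; "tcp_pos": TCP position; "tool_rot": TCP orientation; "force": force on the tool from outside, world axes, zero at the start; "ft_torque": the same for the moment, N m; "finger_gap": opening from 0.0 (shut) to 1.0 (fully open); "gripper_force": force on a finger pad.
Only numpy, scipy, OpenCV 4.12 (cv2) and the standard library are available. Lean on these libraries where they do the work, as an engineer would, in place of code of your own. Each camera call takes 0.05 s, during which the arm holds its last target. There are 200 camera calls.

## Task

Stand the spruce block in the wedge cradle, squarely against the fixed fence. Then put the pale wedge thin end down into the gap between the block and the sprung cork pad, sloping side to the pad, and press or tap it down by feel with about 20 newtons until it locks tight; go gently, because a much harder squeeze dents the soft block. Leave the dark wedge and the other things on the bench where they are.

Things in the scene. Friction and masses are not known exactly. Their poses are not given: they have to be found in the camera images.
- jig: Wedge cradle fixed to the bench, placed anew each time. Floor board 130 (x) x 170 (y) x 15 mm thick; origin under its centre, z up. Fixed wooden fence on the +y side: inner face is the plane y = +30 mm, 80 mm long in x, top at z = 80 mm. A sprung fence stands on the -y side (see gap). Channel open at both x ends. The block seated on the floor against the fence has its centre at x 0, y +6, z 60 mm.
- gap (a point): Point on the cradle at x 0, y -24.5, z 80 mm: mean middle of the gap mouth between the seated block (face at y -18) and the top edge of the cork pad. The mouth is 10 to 16.5 mm wide, set differently each time and not measured: feel where the wedge binds (it varies by nearly 30 mm of depth). Pad: 70 mm long, z 55 to 80 mm, leaning 1 in 5 like the wedge (foot nearer the block); springs give 1 mm per 20 N.
- block_mid (a point): Pale spruce block with a dark glue line round its middle, standing on the bench: 36 (x) x 48 (y) x 90 mm tall, about 110 g. This point is its centre, 45 mm above its underside. In the cradle its 48 mm runs from fence to pad (its x along the cradle's x, either way round). Soft wood: a squeeze of over 25 N between wedge and block dents it.
- wedge_mid (a point): Pale boxwood wedge, 45 g, standing thin end down in a rack pocket: 30 mm wide (x, parallel faces to grip), 100 mm long (z). Point at mid length, 8 mm from both long faces. +y face flat and upright; -y face slopes 1 in 5: 6 mm thick at the thin end, 16 here, 26 at the head. In the cradle: thin end down, x along the cradle's x, +y face to the block, sloping face to the pad.
- wedge_head (a point): Centre of the flat 30 x 26 mm top of the pale wedge, 100 mm above its thin end (5 mm to -y and 50 mm above wedge_mid). The wedge jams by friction: about 20 N of downward press or taps on it leave a squeeze of 10 to 20 N on the block, which stays when let go. Once it binds, the press rises about 5 N per mm. Locked, it is 10 to 50 mm above the block's top.
- rack: Fixed wooden rack for the two wedges, 60 (x) x 150 (y) x 51 mm tall, origin under its centre. Pockets at y +36 and -36 mm, floor at z 6 mm; the wedges stand loosely in them, 55 mm proud, their x along the rack's x, leaning a degree or two. Which wedge is in which pocket differs.
- dark_wedge: dark walnut wedge, same shape and size as the pale one, in the other pocket of the rack; a bystander. Origin: at the underside of its thin end.
- mallet: small wooden mallet lying on the bench, 240 mm long, a bystander. Origin on its underside.
- glue_jar: amber jar with black cap, 64 mm across, 75 mm tall, a bystander. Origin under its centre.
- thumb_plane: little brass thumb plane, 100 x 34 x 34 mm, a bystander. Origin under its centre.
- chisel: hand tool with a wooden handle lying on the bench, 200 mm long, a bystander. Origin on its underside.
- glue_clamp: cork ring, 60 mm across, 18 mm tall, a bystander. Origin under its centre.
- peg_reamer: upright dark wooden cylinder, 32 mm across, 90 mm tall, a bystander. Origin under its centre.
Mind the look-alikes: they are no part of the job. Leave any blue or green look-alike of the part that bears block_mid alone.

How it is judged:
On the way:
1. the block stands upright and square on the cradle's floor, between the fences (x of block_mid in the frame of jig between -0.015 and 0.015 m and z of block_mid in the frame of jig below 0.0635 m and angle between block_mid's own z axis and vertical below 0.06 rad and angle between the x axis of block_mid and the x axis of jig, either way round below 0.08 rad and y of block_mid in the frame of jig between -0.006 and 0.0095 m), for 0.2 s.
At the end, for the whole second after the job is handed in: Block upright on the cradle floor, square (0.08 rad), within 2.5 mm of touching the fixed fence and 15 mm of the middle; pale wedge upright (0.08 rad) thin end down between block and pad, within 18 mm of the middle, still squeezing the block with over 9 N when let go; both at rest (x of block_mid in the frame of jig between -0.015 and 0.015 m and z of block_mid in the frame of jig below 0.0635 m and angle between block_mid's own z axis and vertical below 0.06 rad and angle between the x axis of block_mid and the x axis of jig, either way round below 0.08 rad and y of block_mid in the frame of jig between 0.0035 and 0.0085 m and x of wedge_mid in the frame of jig between -0.018 and 0.018 m and y of wedge_mid in the frame of jig between -0.033 and -0.022 m and z of wedge_mid in the frame of jig below 0.115 m and angle between wedge_mid's own z axis and vertical below 0.08 rad and angle between the x axis of wedge_mid and the x axis of jig, either way round below 0.1 rad and contact force between wedge and block above 9 N and linear speed of each of wedge, block below 0.01 m/s).
It fails at once if the block is dented: wedge and block press on each other with more than 25 N (contact force between wedge and block above 25 N).
It fails at once if a bystander is shifted by more than 30 mm (distance of any of dark_wedge, mallet, glue_jar, thumb_plane, chisel, glue_clamp, peg_reamer from where it was at the start of the episode above 0.03 m).
It also fails if it takes over 64 s, if anything falls off the work surface, if the arm or the gripper's body presses on something with over 40 N, if the wrist force passes 120 N, or if a joint passes its speed limit or range.

## Working session

There is one attempt and no reset: what is moved stays moved. The work goes in short steps, Python scripts to look and compute and a tool call to move; the robot and the scene stay as the last step left them, time stands still between calls to the robot, and variables do not carry over. Pictures are saved under pics/ and viewed, at most 10 in all, crops included, and the job is handed in when it is done.

Besides the shell and the picture viewer there is one more tool, called as a command line: name --argument value ..., lists and objects as JSON in quotes. send_rows: Moves the arm, as the interface text tells. Its arguments: {"type":"object","properties":{"commands":{"type":"string"},"grip_force":{"type":"number"}},"required":["commands"]}

```bash
ls; mkdir -p pics; python3 - <<'E'
from station import readout,cams
import cv2,numpy as np,pickle
print(readout.sense())
for n in("top","side"):
    s=cams.snapshot(n); pickle.dump(s,open(n+"0.pkl","wb"))
    print(n,s["intrinsics"],s["eye"],s["rotation"])
    cv2.imwrite(f"pics/{n}0.png",cv2.resize(s["pixels"][:,:,::-1],(768,576),interpolation=cv2.INTER_CUBIC))
E
```

```text
pics
{'t': 0.0, 'q': array([ 1.00149465e+00,  5.28477237e-01,  1.43390275e+00, -1.53387435e-06,
        1.18138946e+00, -1.78472276e-01]), 'qd': array([-1.46745726e-03,  1.62952025e-03,  6.28121026e-05, -1.46826568e-03,
       -1.17553420e-03, -1.97285736e-04]), 'tau': array([ 1.06703745e-03, -4.42340541e+01, -1.78027475e+01, -2.31284375e-04,
        8.38903827e-03, -3.19478886e-06]), 'tcp_pos': array([0.2376726 , 0.57729221, 0.23832665]), 'tool_rot': array([ 1.94172959e-01,  9.80966706e-01, -1.01346128e-03, -3.96861250e-04]), 'force': array([-0.73405367, -0.77573253, -0.23301964]), 'ft_torque': array([-0.00606889,  0.01785264, -0.06189607]), 'gripper_force': 0.0, 'finger_gap': 1.0003666624473355}
top [[424.85795423   0.         255.0091975 ]
 [  0.         424.85795423 193.57275439]
 [  0.           0.           1.        ]] [0.32376404 0.06001199 1.1522807 ] [-0.66526938  0.73627669 -0.09083212  0.08404055]
side [[461.71068453   0.         250.61843733]
 [  0.         461.71068453 183.20292442]
 [  0.           0.           1.        ]] [ 0.11065306 -0.53818121  1.01501463] [ 0.88959796 -0.31317127  0.10692837 -0.31481034]
```

View pics/top0.png

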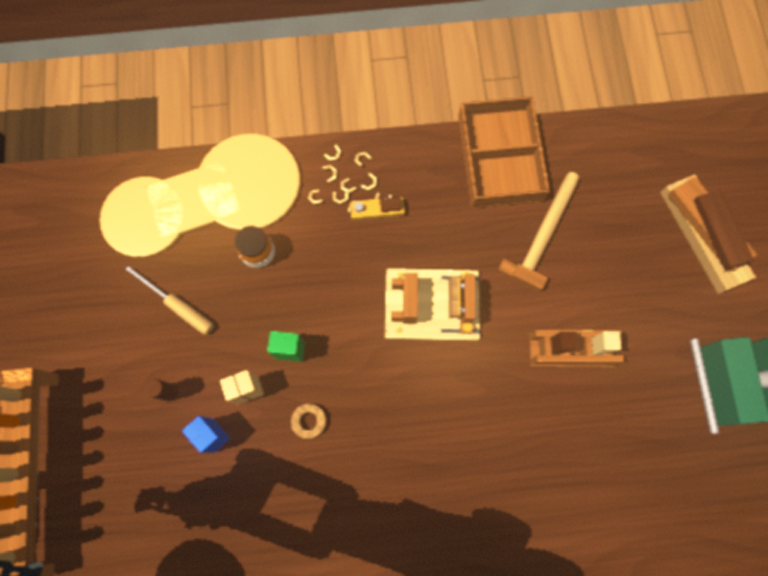

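View pics/side0.png

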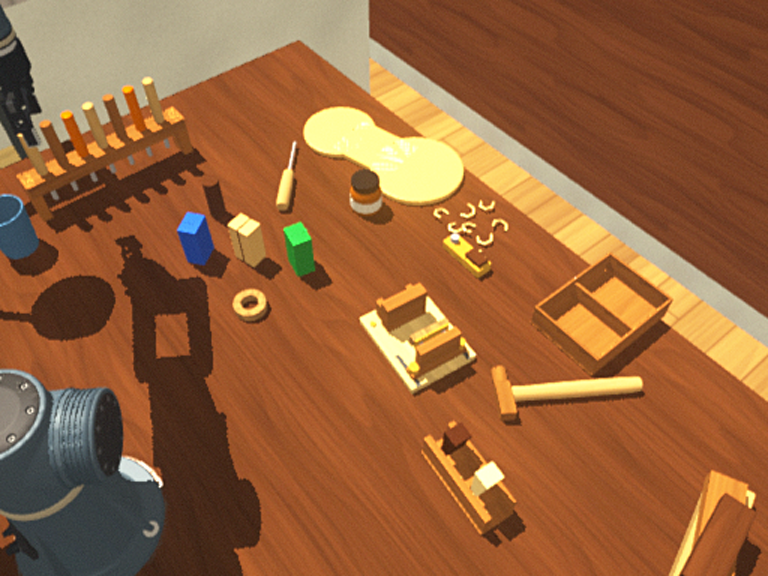

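The top view shows the cradle at (433,304), the rack at (577,348) with the pale wedge at (606,342), and three block candidates. Those are pale with a dark line at (241,386), blue at (206,434) and green at (286,345). The pale one fits "spruce with dark glue line", and the blue and green ones are the look-alikes. I'll confirm this in one enlarged crop.

```bash
cat > h.py <<'E'
import numpy as np,cv2,pickle
from scipy.spatial.transform import Rotation as R
def load(n): return pickle.load(open(n,"rb"))
def ray(s,uv,z):
    K=s["intrinsics"]; uv=np.atleast_2d(uv).astype(float)
    d=np.c_[(uv[:,0]-K[0,2])/K[0,0],(uv[:,1]-K[1,2])/K[1,1],np.ones(len(uv))]
    r=np.array(s["rotation"]); M=R.from_quat(r).as_matrix() if r.size==4 else r
    d=d@M.T; e=np.array(s["eye"])
    return e+d*((z-e[2])/d[:,2])[:,None]
def tri(s1,u1,s2,u2):
    A=np.zeros((3,3));b=np.zeros(3)
    for s,u in((s1,u1),(s2,u2)):
        e=np.array(s["eye"]);d=ray(s,u,0)[0]-e;d/=np.linalg.norm(d);P=np.eye(3)-np.outer(d,d);A+=P;b+=P@e
    return np.linalg.solve(A,b)
def crop(s,c,w,h,k): 
    x,y=c; return cv2.resize(s["pixels"][y:y+h,x:x+w,::-1],(w*k,h*k),interpolation=cv2.INTER_NEAREST)
E
python3 - <<'E'
from h import *
t=load("top0.pkl");s=load("side0.pkl")
a=np.hstack([crop(t,(135,238),50,37,8),crop(s,(140,135),50,37,8)])
b=np.hstack([crop(t,(250,172),80,60,5),crop(s,(235,185),80,60,5)])
c=np.hstack([crop(t,(345,210),80,40,5)[:,:400]]);d=crop(s,(280,275),80,60,5)
c=np.vstack([c,np.zeros((100,400,3),np.uint8)])
cv2.imwrite("pics/c1.png",np.vstack([a[:296],b]))
cv2.imwrite("pics/c2.png",np.hstack([c,d]))
for p in[(241,386),(433,304),(606,342)]: print(ray(t,np.array(p)/1.5,0.05))
E
```

```text
[[0.45776257 0.29431395 0.05      ]]
[[ 0.56798509 -0.0515307   0.05      ]]
[[ 0.46974296 -0.34389178  0.05      ]]
```

View pics/c1.png

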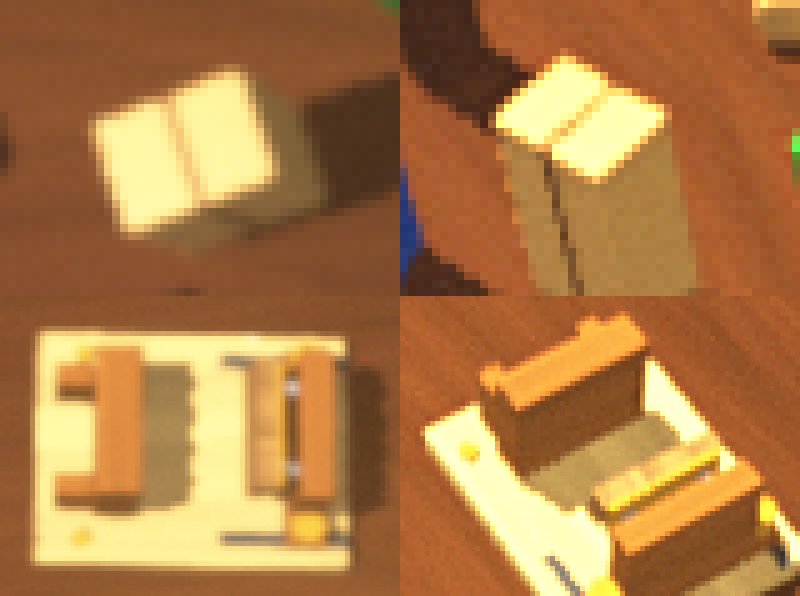

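View pics/c2.png

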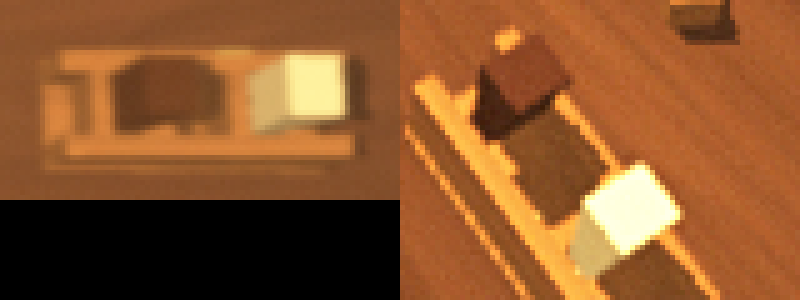

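Confirmed: the pale block with the glue line is the right one. The crop puts the fixed fence, with its braces, at left (world +y) and the cork pad at right. The pale wedge is in the right-hand pocket, flat face to +y and slope to -y, because the top view shows its upright +y face and the side view shows no -y face. Next I'll measure.

```bash
cat > m.py <<'E'
from h import *
from station import readout
def rows(target,yaw):
    "tool y axis yaw (deg, world, mod 180); prints needed rows"
    st=readout.sense(); M=R.from_quat(st["tool_rot"]).as_matrix(); p=st["tcp_pos"]
    y0=np.degrees(np.arctan2(M[1,1],M[0,1])); d=(yaw-y0+90)%180-90
    print("tcp",p.round(4),"toolyaw",y0.round(2),"q6",st["q"][5].round(2),"spin rows",(-d/4).round(2))
    M2=R.from_euler("z",d,degrees=True).as_matrix()@M
    print("after spin, shift rows xyz",(M2.T@(np.array(target)-p)/.02).round(3))
E
python3 - <<'E'
from h import *
t=load("top0.pkl");s=load("side0.pkl")
def rep(n,P):
    c=P.mean(0); print(n,"centre",c.round(4)); 
    for i in range(len(P)):
        d=P[(i+1)%len(P)]-P[i]; print("  ",(np.linalg.norm(d)*1e3).round(1),np.degrees(np.arctan2(d[1],d[0])).round(1))
T=lambda L,o,k:(np.array(L)-0.0)/k+np.array(o)-.5
Bt=T([(92,122),(243,70),(273,177),(122,236)],(135,238),8);Bs=T([(97,120),(165,57),(265,115),(195,180)],(140,135),8)
rep("block top",ray(t,Bt,.09));rep("block side",ray(s,Bs,.09)); print(tri(t,Bt.mean(0),s,Bs.mean(0)))
Wt=T([(290,55),(342,55),(345,118),(292,122)],(345,210),5);Ws=T([(240,165),(280,212),(232,252),(188,205)],(280,275),5)
rep("wedge top",ray(t,Wt,.106));rep("wedge side",ray(s,Ws,.106));print(tri(t,Wt.mean(0),s,Ws.mean(0)))
rep("board",ray(t,T([(38,35),(347,42),(350,272),(32,268)],(250,172),5),.015))
F=ray(t,T([(97,52),(143,52),(143,211),(97,211)],(250,172),5),.08);rep("fence",F);print(F.round(4))
E
```

```text
block top centre [0.4561 0.294  0.09  ]
   49.0 -76.5
   35.0 -167.4
   49.2 105.8
   36.9 12.3
block side centre [0.4568 0.2934 0.09  ]
   35.6 17.9
   46.8 -75.0
   36.2 -163.1
   46.2 104.3
[0.45655561 0.29402037 0.08927056]
wedge top centre [ 0.4639 -0.3336  0.106 ]
   25.9 -95.8
   31.7 171.7
   26.5 88.5
   33.8 -9.0
wedge side centre [ 0.4652 -0.3337  0.106 ]
   24.8 -93.7
   27.2 179.5
   25.5 90.2
   28.8 -1.9
[ 0.46431787 -0.33369042  0.10658114]
board centre [ 0.5777 -0.053   0.015 ]
   172.0 -97.2
   129.6 172.8
   172.2 83.5
   131.5 -7.3
fence centre [ 0.5786 -0.0109  0.08  ]
   24.1 -95.8
   85.0 173.5
   23.7 84.2
   85.0 -6.2
[[ 0.6221 -0.0037  0.08  ]
 [ 0.6196 -0.0277  0.08  ]
 [ 0.5352 -0.018   0.08  ]
 [ 0.5376  0.0056  0.08  ]]
```

send_rows --commands "85 0 0 0 1;85 0 0 0 1;85 0 0 0 1;85 0 0 0 1;85 0 0 0 1;85 0 0 0 1;85 0 0 0 1;85 0 0 0 1;85 0 0 0 1;85 0 0 0 1;85 0 0 0 1;85 0 0 0 1;85 0 0 0 1;85 0 0 0 0.15;85 0 0 0 0" --grip_force 40

```text
t: 1.35
tcp_pos: [0.2379, 0.5776, 0.2389]
tool_rot: [0.608, 0.794, -0.001, 0.0]
force: [0.3, -0.3, -0.3]
finger_gap: 0.992
gripper_force: 0.0
```

```bash
python3 -c "
from m import *
rows([.4565,.2935,.17],15)"
```

```text
tcp [0.2379 0.5776 0.2389] toolyaw 15.08 q6 0.74 spin rows 0.02
after spin, shift rows xyz [-16.548   6.885   3.449]
```

send_rows --commands "85 -0.97 0.4 0.2 0;85 -0.97 0.4 0.2 0;85 -0.97 0.4 0.2 0;85 -0.97 0.4 0.2 0;85 -0.97 0.4 0.2 0;85 -0.97 0.4 0.2 0;85 -0.97 0.4 0.2 0;85 -0.97 0.4 0.2 0;85 -0.97 0.4 0.2 0;85 -0.97 0.4 0.2 0;85 -0.97 0.4 0.2 0;85 -0.97 0.4 0.2 0;85 -0.97 0.4 0.2 0;85 -0.97 0.4 0.2 0;85 -0.97 0.4 0.2 0;85 -0.97 0.4 0.2 0;85 -0.97 0.4 0.2 0;85 0 0 0 0;85 0 0 0 0"

```text
t: 2.93
tcp_pos: [0.4552, 0.2938, 0.171]
tool_rot: [0.609, 0.793, -0.0, -0.0]
force: [-0.1, -0.1, 0.8]
finger_gap: 0.997
gripper_force: 0.0
```

```bash
python3 - <<'E'
from m import *
from station import cams
rows([.4565,.2935,.065],15)
t=cams.snapshot("top");s=cams.snapshot("side")
cv2.imwrite("pics/g1.png",np.hstack([crop(t,(120,225),80,60,5),crop(s,(120,100),80,100,5)[:300]]))
E
```

```text
tcp [0.4552 0.2938 0.171 ] toolyaw 14.93 q6 0.11 spin rows -0.02
after spin, shift rows xyz [-0.035  0.062  5.302]
```

View pics/g1.png

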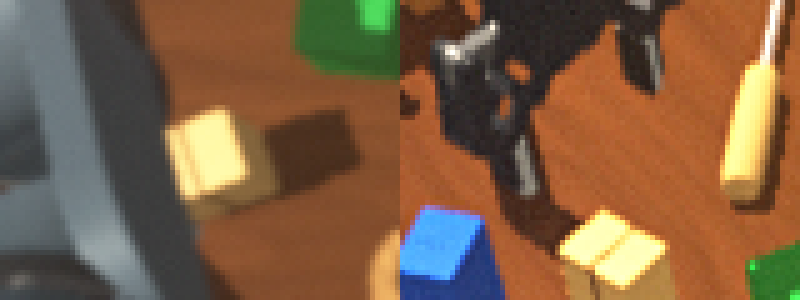

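The picture shows the fingers either side of the pale block (top at crop (205,150)), clear of blue and green. Descending.

send_rows --commands "62 0 0.06 0.8 0;62 0 0 0.9 0;62 0 0 0.9 0;62 0 0 0.9 0;62 0 0 0.9 0;62 0 0 0.9 0;62 0 0 0 0;30 0 0 0 0;30 0 0 0 0;30 0 0 0 0;30 0 0 0 0;30 0 0 0 0;30 0 0 0 0" --grip_force 40

```text
t: 4.12
tcp_pos: [0.4565, 0.2953, 0.0664]
tool_rot: [0.609, 0.793, 0.001, 0.0]
force: [-0.3, 0.7, 4.4]
finger_gap: 0.412
gripper_force: 41.3
```

send_rows --commands "30 0 0 -0.5 0;30 0 0 -1 1;30 0 0 -1 1;30 0 0 -1 1;30 0 0 -1 1;30 0 0 -1 1;30 0 0 -1 0.42;30 0 0 0 0;30 0 0 0 0"

```text
t: 4.87
tcp_pos: [0.4564, 0.2949, 0.1965]
tool_rot: [0.747, 0.665, 0.001, 0.001]
force: [-1.4, -0.3, -1.4]
finger_gap: 0.413
gripper_force: 40.6
```

```bash
python3 - <<'E'
from m import *
rows([.556,-.05,.195],-6.7)
E
```

```text
tcp [0.4564 0.2949 0.1965] toolyaw -6.63 q6 0.48 spin rows 0.02
after spin, shift rows xyz [-16.544   6.96    0.071]
```

send_rows --commands "30 -0.97 0.47 0 0;30 -0.97 0.47 0 0;30 -0.97 0.47 0 0;30 -0.97 0.47 0 0;30 -0.97 0.47 0 0;30 -0.97 0.47 0 0;30 -0.97 0.47 0 0;30 -0.97 0.47 0 0;30 -0.97 0.47 0 0;30 -0.97 0.47 0 0;30 -0.97 0.47 0 0;30 -0.97 0.47 0 0;30 -0.97 0.47 0 0;30 -0.97 0.47 0 0;30 -0.97 0.47 0 0;30 -0.97 0.47 0 0;30 -0.97 0.47 0 0;30 0 0 0.5 0;30 0 0 1 0;30 0 0 0 0"

```text
t: 6.53
tcp_pos: [0.5726, -0.0506, 0.1606]
tool_rot: [0.747, 0.665, -0.003, -0.005]
force: [-0.3, 0.0, -2.2]
finger_gap: 0.417
gripper_force: 40.4
```

```bash
python3 - <<'E'
from m import *
from station import cams
rows([.576,-.053,.085],-6.7)
t=cams.snapshot("top");s=cams.snapshot("side");pickle.dump((t,s),open("g2.pkl","wb"))
cv2.imwrite("pics/g2.png",np.hstack([crop(t,(240,140),100,100,4),crop(s,(225,120),100,100,4)]))
E
```

```text
tcp [ 0.5726 -0.0506  0.1606] toolyaw -6.7 q6 -0.17 spin rows -0.0
after spin, shift rows xyz [-0.106  0.22   3.776]
```

View pics/g2.png

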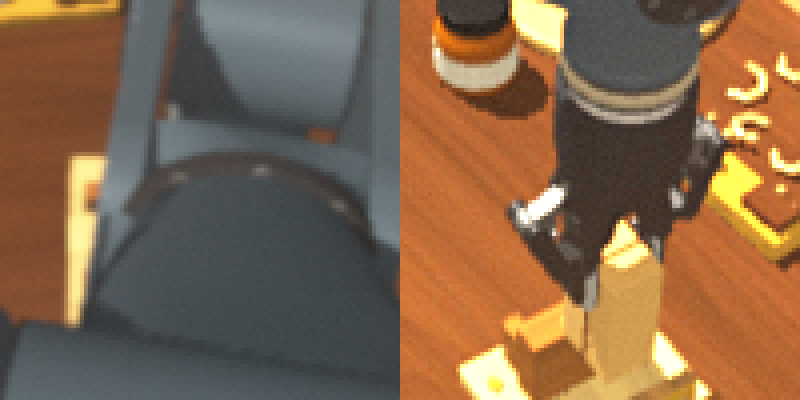

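```bash
python3 - <<'E'
from m import *
t,s=load("g2.pkl")
c=ray(s,[((660-400)/4+225-.5,265/4+119.5)],.184)[0]; print(c-[.0151,-.0259,0])
s0=load("side0.pkl")
# fence top corners in first side crop (crop5, offset 400,296, origin 235,185)
P=np.array([(511,387),(646,343)],float); P=(P-[400,296])/5+[235,185]-.5
F=ray(s0,P,.08); print(F, np.degrees(np.arctan2(*(F[1]-F[0])[[1,0]])))
m=F.mean(0); print("jig centre side",m-.03*np.array([.117,.993,0]))
E
```

```text
[ 0.57369042 -0.04824784  0.184     ]
[[ 0.54830441 -0.00498658  0.08      ]
 [ 0.61944983 -0.02664769  0.08      ]] -16.93352096944771
jig centre side [ 0.58036712 -0.04560714  0.08      ]
```

send_rows --commands "30 0.02 0.17 0 0;30 0 0 0 0;30 0 0 0.5 0;30 0 0 0.5 0;30 0 0 0.5 0;30 0 0 0.5 0;30 0 0 0.4 0;30 0 0 0.4 0;30 0 0 0 0"

```text
t: 7.38
tcp_pos: [0.5785, -0.051, 0.1071]
tool_rot: [0.747, 0.665, -0.001, -0.002]
force: [0.3, -0.1, -1.3]
finger_gap: 0.417
gripper_force: 40.5
```

send_rows --commands "30 0 -0.08 0.3 0;30 0 0 0.3 0;30 0 0 0.3 0;30 0 0 0.2 0;30 0 0 0 0"

```text
t: 7.8
tcp_pos: [0.5776, -0.0509, 0.0864]
tool_rot: [0.747, 0.665, -0.0, -0.001]
force: [-0.5, 0.1, -1.3]
finger_gap: 0.415
gripper_force: 40.5
```

send_rows --commands "30 0 0 0.2 0;30 0.05 0 0 0;30 0.05 0 0 0;30 0 0 0 0"

```text
t: 8.13
tcp_pos: [0.5786, -0.0489, 0.0835]
tool_rot: [0.747, 0.665, 0.0, 0.0]
force: [0.4, -0.6, -1.0]
finger_gap: 0.418
gripper_force: 40.5
```

send_rows --commands "30 0.05 0 0 0;30 0.05 0 0 0;30 0 0 0 0"

```text
t: 8.38
tcp_pos: [0.5787, -0.0469, 0.0835]
tool_rot: [0.747, 0.665, 0.0, 0.0]
force: [-0.2, 0.1, -1.7]
finger_gap: 0.422
gripper_force: 40.5
```

send_rows --commands "30 0.05 0 0 0;30 0.05 0 0 0;30 0 0 0 0"

```text
t: 8.63
tcp_pos: [0.579, -0.0452, 0.0834]
tool_rot: [0.747, 0.665, -0.0, 0.0]
force: [-0.7, -0.3, -0.7]
finger_gap: 0.417
gripper_force: 40.4
```

send_rows --commands "30 0.05 0 0 0;30 0.05 0 0 0;30 0 0 0 0"

```text
t: 8.88
tcp_pos: [0.579, -0.045, 0.0835]
tool_rot: [0.747, 0.665, -0.001, 0.001]
force: [-3.1, -6.5, -0.2]
finger_gap: 0.412
gripper_force: 40.4
```

send_rows --commands "30 -0.02 0 0.1 0;30 0 0 0.1 0;30 0 0 0 0"

```text
t: 9.13
tcp_pos: [0.5796, -0.0452, 0.0814]
tool_rot: [0.747, 0.665, -0.0, 0.001]
force: [-3.7, -5.3, 10.8]
finger_gap: 0.416
gripper_force: 41.9
```

send_rows --commands "30 0 0 -0.05 0;62 0 0 0 0;62 0 0 0 0;62 0 0 0 0;62 0 0 -0.5 0;62 0 0 -1 0;62 0 0 -1 0;62 0 0 -1 0;62 0 0 -1 0;62 0 0 -1 0;62 0 0 -1 0;62 0 0 0 0"

```text
t: 10.13
tcp_pos: [0.5817, -0.0438, 0.215]
tool_rot: [0.747, 0.665, 0.003, 0.004]
force: [0.4, 0.0, 0.5]
finger_gap: 0.726
gripper_force: 0.0
```

```bash
python3 - <<'E'
from m import *
rows([.465,-.325,.20],-5)
E
```

```text
tcp [ 0.5817 -0.0438  0.215 ] toolyaw -6.64 q6 -0.15 spin rows -0.41
after spin, shift rows xyz [-14.515  -4.593   0.727]
```

send_rows --commands "62 -0.99 -0.3 0 -0.41;62 -0.99 -0.3 0 0;62 -0.99 -0.3 0 0;62 -0.99 -0.3 0 0;62 -0.99 -0.3 0 0;62 -0.99 -0.3 0 0;62 -0.99 -0.3 0 0;62 -0.99 -0.3 0 0;62 -0.99 -0.3 0 0;62 -0.99 -0.3 0 0;62 -0.99 -0.3 0 0;62 -0.99 -0.3 0 0;62 -0.99 -0.3 0 0;62 -0.99 -0.3 0 0;62 -0.99 -0.3 0 0;62 0 0 0.5 0;62 0 0 0.5 0;62 0 0 0 0"

```text
t: 11.63
tcp_pos: [0.4614, -0.3292, 0.1875]
tool_rot: [0.738, 0.675, 0.0, -0.003]
force: [0.2, 0.1, -1.2]
finger_gap: 0.726
gripper_force: 0.0
```

```bash
python3 - <<'E'
from m import *
from station import cams
rows([.4645,-.3335,.083],-5)
t=cams.snapshot("top");s=cams.snapshot("side");pickle.dump((t,s),open("g3.pkl","wb"))
cv2.imwrite("pics/g3.png",np.vstack([np.hstack([crop(t,(250,172),80,60,5),crop(s,(235,165),80,60,5)]),np.hstack([crop(t,(345,200),80,60,5),crop(s,(270,250),80,60,5)])]))
E
```

```text
tcp [ 0.4614 -0.3292  0.1875] toolyaw -5.05 q6 -0.73 spin rows -0.01
after spin, shift rows xyz [-0.227  0.197  5.222]
```

View pics/g3.png

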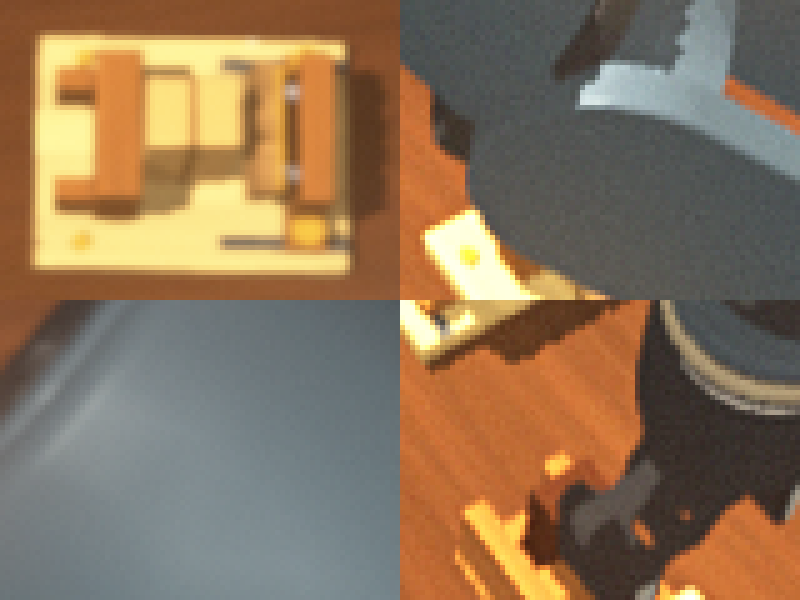

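The block stands in the cradle against the fence: its top spans crop x 145–243 and y 72–148, with the glue line at 193. The side view shows the gripper over the pale wedge. Next I'll check the block's x offset.

```bash
python3 - <<'E'
from m import *
t,s=load("g3.pkl")
T=lambda L:np.array(L,float)/5+[250,172]-.5
b=ray(t,T([(145,70),(243,74),(241,148),(145,148)]),.105);print(b.round(4),b.mean(0).round(4))
f=ray(t,T([(141,52),(141,211)]),.08);d=ray(t,T([(38,35),(347,42),(350,272),(32,268)]),.015)
yaw=np.radians(-6.7);J=np.array([[np.cos(yaw),np.sin(yaw)],[-np.sin(yaw),np.cos(yaw)]])
for c in(f.mean(0)[:2]-J.T@[0,.03],d.mean(0)[:2]): print("jig",c,"block in jig",J@(b.mean(0)[:2]-c))
E
```

```text
[[ 0.6031 -0.0255  0.105 ]
 [ 0.5959 -0.0751  0.105 ]
 [ 0.5575 -0.0692  0.105 ]
 [ 0.5624 -0.0209  0.105 ]] [ 0.5798 -0.0477  0.105 ]
jig [ 0.5739978  -0.05156919] block in jig [0.00526019 0.0045508 ]
jig [ 0.57774771 -0.05301478] block in jig [0.00136723 0.00554901]
```

send_rows --commands "62 -0.22 0.2 0.2 0;62 0 0 0.6 0;62 0 0 0.9 0;62 0 0 0.9 0;62 0 0 0.9 0;62 0 0 0.9 0;62 0 0 0.8 0;62 0 0 0 0;22 0 0 0 0;22 0 0 0 0;22 0 0 0 0;22 0 0 0 0;22 0 0 0 0;22 0 0 0 0;22 0 0 0 0" --grip_force 50

```text
t: 12.98
tcp_pos: [0.4669, -0.3366, 0.0874]
tool_rot: [0.737, 0.675, 0.0, 0.001]
force: [-0.6, -0.4, 6.3]
finger_gap: 0.343
gripper_force: 50.1
```

send_rows --commands "22 0 0 -0.4 0;22 0 0 -0.8 0;22 0 0 -1 0;22 0 0 -1 0;22 0 0 -1 0;22 0 0 -1 0;22 0 0 -1 0;22 0 0 -1 0.41;22 0 0 -0.5 0;22 0 0 0 0"

```text
t: 13.82
tcp_pos: [0.4675, -0.337, 0.243]
tool_rot: [0.747, 0.665, 0.0, 0.003]
force: [-0.1, -0.2, -0.2]
finger_gap: 0.341
gripper_force: 49.7
```

```bash
python3 - <<'E'
from m import *
rows([.5753,-.082,.24],-6.7)
E
```

```text
tcp [ 0.4675 -0.337   0.243 ] toolyaw -6.63 q6 -0.7 spin rows 0.02
after spin, shift rows xyz [13.294  3.864  0.119]
```

send_rows --commands "22 0.99 0.29 0 0;22 0.99 0.29 0 0;22 0.99 0.29 0 0;22 0.99 0.29 0 0;22 0.99 0.29 0 0;22 0.99 0.29 0 0;22 0.99 0.29 0 0;22 0.99 0.29 0 0;22 0.99 0.29 0 0;22 0.99 0.29 0 0;22 0.99 0.29 0 0;22 0.99 0.29 0 0;22 0.99 0.29 0 0;22 0 0 0.6 0;22 0 0 1 0;22 0 0 0.6 0;22 0 0 0 0;22 0 0 0 0"

```text
t: 15.32
tcp_pos: [0.5702, -0.0887, 0.1946]
tool_rot: [0.747, 0.665, -0.001, -0.002]
force: [0.6, -0.1, -0.1]
finger_gap: 0.338
gripper_force: 49.7
```

```bash
python3 - <<'E'
from m import *
from station import cams
rows([.574,-.089,.19],-6.7)
t=cams.snapshot("top");s=cams.snapshot("side");pickle.dump((t,s),open("g4.pkl","wb"))
cv2.imwrite("pics/g4.png",crop(s,(225,120),114,85,7))
E
```

```text
tcp [ 0.5702 -0.0887  0.1946] toolyaw -6.65 q6 -0.23 spin rows 0.01
after spin, shift rows xyz [0.007 0.194 0.232]
```

View pics/g4.png

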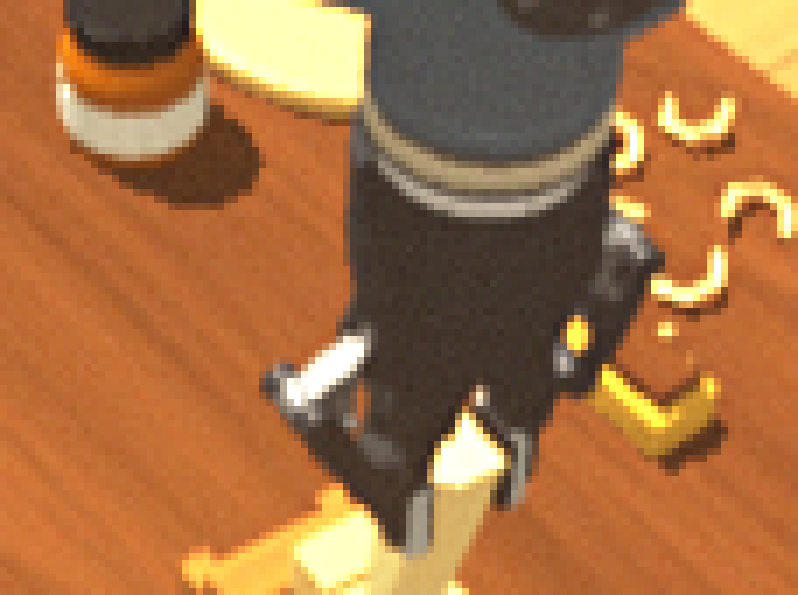

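```bash
python3 - <<'E'
from m import *
t,s=load("g4.pkl")
cv2.imwrite("pics/g5.png",crop(s,(250,175),70,60,10)[:600])
E
```

```text
(no output)
```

View pics/g5.png

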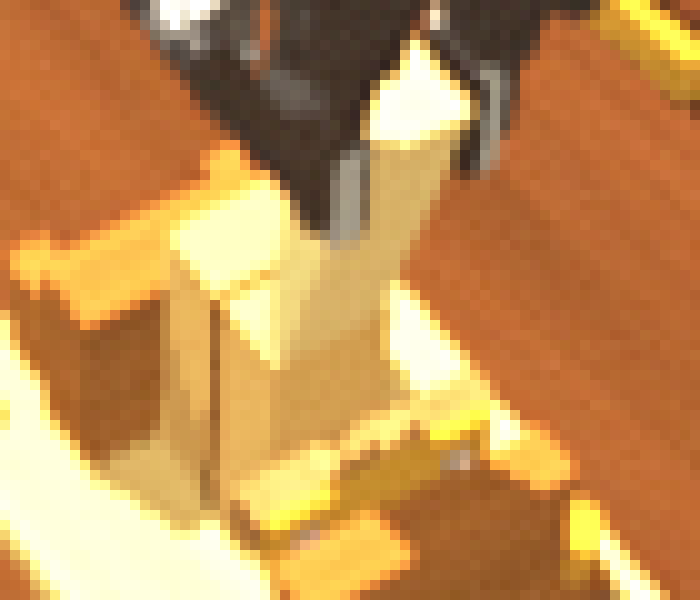

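```bash
python3 - <<'E'
from m import *
t,s=load("g4.pkl")
T=lambda L:np.array(L,float)/10+[250,175]-.5
w=ray(s,T([(290,358),(388,320)]),.1132);b=ray(s,T([(272,366)]),.105);h=ray(s,T([(415,40),(475,105),(370,140)]),.213)
yaw=np.radians(-6.7);J=np.array([[np.cos(yaw),np.sin(yaw)],[-np.sin(yaw),np.cos(yaw)]])
c=np.array([.576,-.0525])
for n,P in(("thin",w),("blockcorner",b),("head",h)): print(n,(J@(P[:,:2]-c).T).T.round(4))
print("tcp",J@(readout.sense()["tcp_pos"][:2]-c))
E
```

```text
thin [[-0.0143 -0.0236]
 [ 0.012  -0.0268]]
blockcorner [[-0.0157 -0.0185]]
head [[ 0.0153 -0.0228]
 [ 0.0158 -0.0452]
 [-0.0095 -0.0409]]
tcp [-0.00020893 -0.03709193]
```

send_rows --commands "22 -0.08 0.05 0 0;22 0 0 0.25 0;22 0 0 0.25 0;22 0 0 0.25 0;22 0 0 0 0"

```text
t: 15.83
tcp_pos: [0.5712, -0.0906, 0.1801]
tool_rot: [0.747, 0.665, -0.001, -0.001]
force: [0.1, -0.1, -0.9]
finger_gap: 0.344
gripper_force: 49.7
```

send_rows --commands "22 0 0 0.25 0;22 0 0 0.25 0;22 0 0 0.25 0;22 0 0 0 0"

```text
t: 16.17
tcp_pos: [0.5712, -0.0905, 0.165]
tool_rot: [0.747, 0.665, -0.001, -0.001]
force: [-0.5, 1.1, -1.1]
finger_gap: 0.346
gripper_force: 49.7
```

send_rows --commands "22 0 0 0.2 0;22 0 0 0.2 0;22 0 0 0 0"

```text
t: 16.42
tcp_pos: [0.5716, -0.0906, 0.1575]
tool_rot: [0.747, 0.665, -0.0, -0.001]
force: [-0.6, 0.5, -0.6]
finger_gap: 0.34
gripper_force: 49.7
```

send_rows --commands "22 0 0 0.2 0;22 0 0 0.2 0;22 0 0 0 0"

```text
t: 16.67
tcp_pos: [0.5715, -0.0907, 0.1495]
tool_rot: [0.747, 0.665, -0.0, -0.001]
force: [0.1, -0.4, -0.8]
finger_gap: 0.338
gripper_force: 49.7
```

send_rows --commands "22 0 0 0.15 0;22 0 0 0.1 0;22 0 0 0 0"

```text
t: 16.92
tcp_pos: [0.5718, -0.0907, 0.1449]
tool_rot: [0.747, 0.665, -0.0, -0.0]
force: [0.5, 0.1, -0.1]
finger_gap: 0.339
gripper_force: 49.7
```

send_rows --commands "22 0 0 0.1 0;22 0 0 0.1 0;22 0 0 0 0"

```text
t: 17.17
tcp_pos: [0.572, -0.0906, 0.141]
tool_rot: [0.747, 0.665, 0.0, -0.0]
force: [-0.0, 1.0, -0.7]
finger_gap: 0.342
gripper_force: 49.7
```

send_rows --commands "22 0 0 0.1 0;22 0 0 0.05 0;22 0 0 0 0"

```text
t: 17.42
tcp_pos: [0.5721, -0.0904, 0.1382]
tool_rot: [0.747, 0.665, 0.0, -0.0]
force: [0.2, 1.5, -1.3]
finger_gap: 0.347
gripper_force: 49.8
```

send_rows --commands "22 0 0 0.1 0;22 0 0 0.05 0;22 0 0 0 0"

```text
t: 17.67
tcp_pos: [0.5723, -0.0903, 0.1354]
tool_rot: [0.747, 0.665, 0.0, -0.0]
force: [1.0, 3.6, 3.4]
finger_gap: 0.338
gripper_force: 50.1
```

send_rows --commands "22 0 0 0.1 0;22 0 0 0 0"

```text
t: 17.83
tcp_pos: [0.5724, -0.0902, 0.1337]
tool_rot: [0.747, 0.665, 0.001, -0.0]
force: [0.8, 5.0, 3.8]
finger_gap: 0.333
gripper_force: 50.3
```

send_rows --commands "22 0.05 0 0 0;22 0 0 0 0"

```text
t: 18.0
tcp_pos: [0.5725, -0.0898, 0.1337]
tool_rot: [0.747, 0.665, 0.0, 0.0]
force: [1.0, 2.7, 5.5]
finger_gap: 0.344
gripper_force: 50.3
```

send_rows --commands "22 0.03 0 0 0;22 0 0 0 0"

```text
t: 18.17
tcp_pos: [0.5725, -0.0896, 0.1337]
tool_rot: [0.747, 0.665, -0.0, 0.001]
force: [-0.3, 3.1, 5.2]
finger_gap: 0.344
gripper_force: 50.3
```

send_rows --commands "22 0.05 0 0 0;22 0 0 0 0;22 0 0 0 0"

```text
t: 18.42
tcp_pos: [0.5726, -0.089, 0.1334]
tool_rot: [0.747, 0.665, -0.0, 0.001]
force: [0.4, 0.0, 4.7]
finger_gap: 0.347
gripper_force: 50.2
```

send_rows --commands "22 0 0 0.05 0;22 0 0 0 0;22 0 0 0 0"

```text
t: 18.67
tcp_pos: [0.5726, -0.0888, 0.1325]
tool_rot: [0.747, 0.665, -0.0, 0.001]
force: [0.7, 0.7, 4.8]
finger_gap: 0.343
gripper_force: 50.4
```

send_rows --commands "22 0 0 0.05 0;22 0 0 0 0;22 0 0 0 0"

```text
t: 18.92
tcp_pos: [0.5727, -0.0888, 0.1318]
tool_rot: [0.747, 0.665, 0.0, 0.001]
force: [0.3, 0.6, 7.9]
finger_gap: 0.343
gripper_force: 50.6
```

send_rows --commands "22 0 0 0.06 0;22 0 0 0 0;22 0 0 0 0"

```text
t: 19.17
tcp_pos: [0.5729, -0.0887, 0.131]
tool_rot: [0.747, 0.665, 0.0, 0.001]
force: [0.1, 1.3, 9.4]
finger_gap: 0.342
gripper_force: 50.9
```

send_rows --commands "22 0 0 0.05 0;22 0 0 0 0;22 0 0 0 0"

```text
t: 19.42
tcp_pos: [0.573, -0.0887, 0.1305]
tool_rot: [0.747, 0.665, 0.0, 0.001]
force: [-0.6, 2.0, 11.3]
finger_gap: 0.342
gripper_force: 51.3
```

send_rows --commands "22 0 0 -0.05 0;48 0 0 0 0;48 0 0 0 0;48 0 0 0 0;48 0 0 -0.5 0;48 0 0 -1 0;48 0 0 -1 0;0 0.25 0 0 0;0 0 0 0 0;0 0 0 0 0;0 0 0 0 0;0 0 0 0 0;0 0 0 0 0"

```text
t: 20.5
tcp_pos: [0.5724, -0.0832, 0.1792]
tool_rot: [0.747, 0.665, -0.0, -0.001]
force: [0.8, -0.9, -0.0]
finger_gap: 0.0
gripper_force: 0.0
```

```bash
python3 - <<'E'
from m import *
from station import cams
s=cams.snapshot("side");t=cams.snapshot("top")
rows([.573,-.084,.165],-6.7)
cv2.imwrite("pics/g6.png",np.hstack([crop(s,(240,160),80,100,5),crop(t,(250,150),80,100,5)]))
E
```

```text
tcp [ 0.5726 -0.0833  0.1795] toolyaw -6.68 q6 -0.22 spin rows 0.01
after spin, shift rows xyz [-0.034  0.025  0.724]
```

View pics/g6.png

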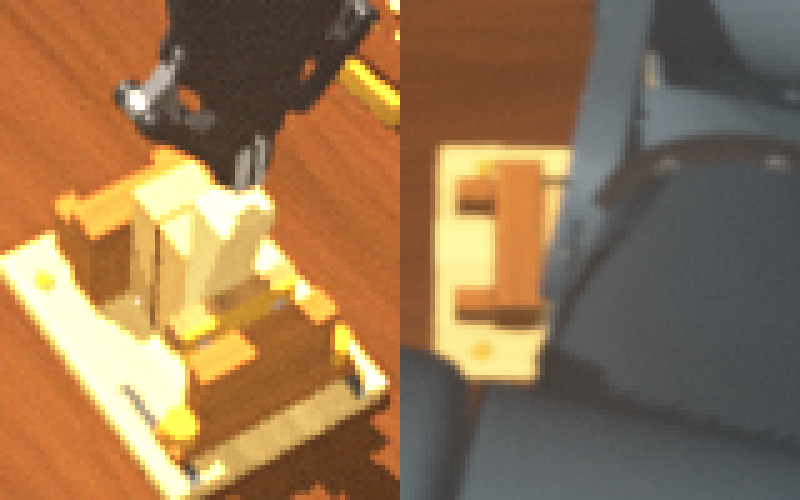

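The wedge stands upright in the gap (head at crop (235,205)), the block is against the fence, and the closed fingertips are above the head. Now I'll press by feel.

send_rows --commands "0 0 0 0.3 0;0 0 0 0.3 0;0 0 0 0.2 0;0 0 0 0.05 0;0 0 0 0 0"

```text
t: 21.02
tcp_pos: [0.5725, -0.0831, 0.1623]
tool_rot: [0.747, 0.665, -0.0, -0.001]
force: [0.8, -0.2, 0.2]
finger_gap: -0.002
gripper_force: 0.0
```

send_rows --commands "0 0 0 0.1 0;0 0 0 0.05 0;0 0 0 0 0"

```text
t: 21.27
tcp_pos: [0.5729, -0.0832, 0.16]
tool_rot: [0.747, 0.665, -0.0, -0.0]
force: [-0.2, 0.1, 0.7]
finger_gap: 0.005
gripper_force: 0.0
```

send_rows --commands "0 0 0 0.05 0;0 0 0 0.05 0;0 0 0 0 0"

```text
t: 21.52
tcp_pos: [0.5728, -0.0832, 0.158]
tool_rot: [0.747, 0.665, -0.0, -0.0]
force: [-0.2, -0.2, -1.2]
finger_gap: -0.003
gripper_force: 0.0
```

send_rows --commands "0 0 0 0.05 0;0 0 0 0 0"

```text
t: 21.68
tcp_pos: [0.573, -0.0833, 0.1573]
tool_rot: [0.747, 0.665, 0.0, 0.0]
force: [-1.2, 0.7, 0.4]
finger_gap: 0.003
gripper_force: 0.5
```

send_rows --commands "0 0 0 0.05 0;0 0 0 0.05 0;0 0 0 0 0"

```text
t: 21.93
tcp_pos: [0.5737, -0.0835, 0.1565]
tool_rot: [0.747, 0.665, 0.001, 0.001]
force: [-1.2, 0.5, 8.3]
finger_gap: -0.0
gripper_force: 3.7
```

send_rows --commands "0 0 0 0.05 0;0 0 0 0 0"

```text
t: 22.1
tcp_pos: [0.574, -0.0836, 0.156]
tool_rot: [0.747, 0.665, 0.001, 0.001]
force: [-1.3, -0.0, 9.6]
finger_gap: -0.002
gripper_force: 4.9
```

send_rows --commands "0 0 0 0.05 0;0 0 0 0 0;0 0 0 0 0"

```text
t: 22.35
tcp_pos: [0.5743, -0.0836, 0.1556]
tool_rot: [0.747, 0.665, 0.001, 0.002]
force: [-2.0, 0.9, 12.3]
finger_gap: 0.003
gripper_force: 6.0
```

send_rows --commands "0 0 0 0.05 0;0 0 0 0 0;0 0 0 0 0"

```text
t: 22.6
tcp_pos: [0.5746, -0.0837, 0.1551]
tool_rot: [0.747, 0.665, 0.001, 0.002]
force: [-1.9, 0.5, 13.8]
finger_gap: 0.001
gripper_force: 7.1
```

send_rows --commands "0 0 0 0.03 0;0 0 0 0 0;0 0 0 0 0"

```text
t: 22.85
tcp_pos: [0.5748, -0.0837, 0.1549]
tool_rot: [0.747, 0.665, 0.001, 0.002]
force: [-2.9, 1.1, 16.1]
finger_gap: 0.0
gripper_force: 8.2
```

send_rows --commands "0 0 0 0.05 0;0 0 0 0 0;0 0 0 0 0"

```text
t: 23.1
tcp_pos: [0.5752, -0.0838, 0.1543]
tool_rot: [0.747, 0.665, 0.002, 0.003]
force: [-2.8, 0.6, 19.1]
finger_gap: 0.0
gripper_force: 9.0
```

send_rows --commands "0 0 0 0.04 0;0 0 0 0 0;0 0 0 0 0"

```text
t: 23.35
tcp_pos: [0.5754, -0.0839, 0.154]
tool_rot: [0.747, 0.665, 0.002, 0.003]
force: [-2.0, 1.8, 19.7]
finger_gap: 0.002
gripper_force: 10.1
```

send_rows --commands "0 0 0 0.03 0;0 0 0 0 0;0 0 0 0 0"

```text
t: 23.6
tcp_pos: [0.5756, -0.0839, 0.1537]
tool_rot: [0.747, 0.665, 0.002, 0.003]
force: [-3.0, 1.5, 22.3]
finger_gap: -0.002
gripper_force: 10.9
```

send_rows --commands "0 0 0 -0.1 0;0 0 0 -0.1 0;0 0 0 -0.3 0;0 0 0 -1 0;0 0 0 -1 0;0 0 0 -1 0;0 -1 0 -0.5 0;0 -1 0 0 0;0 -1 0 0 0;0 -1 0 0 0;0 -1 0 0 0;0 -1 0 0 0;0 -1 0 0 0;0 -1 0 0 0;0 -1 0 0 0;0 -1 0 0 0;0 -1 0 0 0;0 -1 0 0 0;0 0 0 0 0"

```text
t: 25.18
tcp_pos: [0.5444, -0.3256, 0.2285]
tool_rot: [0.748, 0.664, -0.001, 0.001]
force: [-0.2, -0.4, 1.0]
finger_gap: 0.001
gripper_force: 0.0
```

```bash
python3 - <<'E'
from m import *
from station import cams
t=cams.snapshot("top")
p=t["pixels"][172:232,250:330].astype(int)
# pale mask rows across block/wedge top and bright components
g=((p[:,:,0]>215)&(p[:,:,1]>180)).astype(np.uint8)
for r in range(8,36): print(''.join('#' if v else '.' for v in g[r,15:75]))
E
```

```text
################################################............
######################################################......
####.........#################################..######......
###..........################################.......#.......
##............################....###########...............
......................#######.....############..............
.......................########...############..............
...............####.....######################..............
..............#########.#####################...............
..............#########.#####################...............
..............#########.#####################...............
..............#########.#####################...............
..............#########.#####################...............
##............#########.#####################...............
####..........#########.#####################...............
####..........#########.#########.###########...............
####..........#########.#########...........................
####..........#########.#########...........................
####..........#########.#########...........................
####..........#########.#########...........................
####..........#########.########............................
####........................................................
####........................................................
####........................................................
####........................................................
####.....................................#..................
####........................................................
###.........................................................
```

```bash
python3 - <<'E'
from m import *
t=load("top0.pkl")
yaw=np.radians(-6.7);J=np.array([[np.cos(yaw),np.sin(yaw)],[-np.sin(yaw),np.cos(yaw)]]);c=np.array([.576,-.0525])
h=ray(t,[(304.7,189.5)],.1455)[0];b=ray(t,[(250+15+23,172+8+13.5)],.105)[0]
print("head in jig",J@(h[:2]-c),"block",J@(b[:2]-c))
E
```

```text
head in jig [ 0.00348784 -0.03221766] block [0.00306484 0.00574671]
```

```bash
python3 -c "
from station import sign_off
print(sign_off())"
```

```text
the job is handed in; nothing more can be done
None
```

I handed the job in: the block stands against the fixed fence, and the pale wedge was pressed down to about 20 N (last reading 22 N). The final camera check put both within their position limits; I couldn't measure the squeeze on the block directly, and `sign_off()` returned no verdict.

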